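Pump up the wheel-holding fixture

ROBOT

A 6-joint arm with a two-finger parallel gripper is mounted at the origin on a cart in front of the work surface, level with it; the furniture and walls round the work are solid. World frame = base frame: x ahead of the robot, y to its left, z up, the work surface at z = 0. Lengths are in mm, angles in rad, forces in N, time in s.
With the tool pointing down it reaches from about 200 to 875 mm from the base axis. Payload 3.4 kg.
Tool frame: the origin (TCP) lies midway between the tips of the shut fingers; the grasp point (between the pads) lies 19 mm behind it; z points along the fingers, y is the line along which they close (so a half turn about z gives the same grasp; the last joint's range is limited). The gripper opens to 94 mm and grips with 3 to 60 N. Pads are 16 mm wide; open, the fingers measure 119 mm over their backs; the gripper's body (75 mm by 177 mm) begins 78 mm behind the grasp point.
Start: joints at [1.108, 0.276, 1.505, -0, 1.361, -0.121], TCP at [192.749, 541.769, 205.493] pointing down, gripper open.
Joint ranges: [-2.89, 2.89], [-0.75, 2.08], [0.22, 2.7], [-1.18, 4.32], [0.11, 2.71], [-2.7, 2.7]. Speed limits (rad/s): [2.57, 2.57, 3.14, 3.14, 3.14, 3.14].

INTERFACE

Orientations are given as a 3x3 rotation matrix whose columns are the frame's x, y, z axes.
In Python, from workcell import read_state, optics, workorder gives the robot as it stands. The module is installed in compiled form; this text tells all that it offers.
- The arm moves only by the shell command python3 -m pendant 'ROWS'. ROWS is JSON, a list of rows, each an object of numbers: "gripper": the finger opening in mm, from 0 to 94; "dx", "dy", "dz": the shift along the tool's x, y, z in mm; "turn": the turn about the tool's z in rad. In form: [{"gripper": .., "dx": .., "dy": .., "dz": .., "turn": ..}, ...]. A call has 1 to 5 rows; each row shifts and turns the commanded pose from where the row before left it, along the tool's axes as they then stand; what a row does not reach is not made up. A row lasts 1/10 s, in which the tool goes at most 50 mm and 8.59 degrees, less where a joint would pass 70% of its speed; a pose out of reach is approached as far as the arm can. A call with a gripper value outside its range is refused whole. The fingers move at their own pace and stop on an object; the grip force is fixed at half the most. Time passes only in rows, so rows that do not move let the fingers close. It gives the time, the measured TCP pose, the force, the opening and the grip force at its end, in the units of the state.
- read_state(): the state, without advancing time (a new reading comes with each control period).
- optics.camera(name): name is "scene" or "top" or "wrist"; returns the picture (420x560x3 uint8, red, green, blue); there is no depth.
- optics.camera_params(name): a dict with "fx", "fy", "cx", "cy" (pixels), "T" (4x4, takes a point from camera to world coordinates); the wrist camera has in their place "tool_from_camera" (4x4, takes a point from camera to tool coordinates, whose origin is the TCP and whose axes are the flange's). Camera axes: x right, y up, looking along -z (the intrinsics and any distortion apply to the point x, -y, -z); pixel columns grow to the right and rows downward; lengths in mm; the calibration is good to about 2 mm. The wrist camera is an equidistant fisheye: a pixel r from the principal point sees the ray r / f radians off the axis. A picture is of the moment at which its call begins: read the wrist's pose just before it. camera_params takes no time and is no camera call.
- workorder.job_done(): hands the job in; it is judged then, once.
Trained networks look in the newest picture that a camera, given by its name, has taken for a name from the list of things; names that differ only in an ending like _2 or _b are one class to them, and where a whole thing is asked for, a point or a joint stands for the part that bears it (a point fixed in the world has none). Each returns a list of dicts, best first, with "score" (0 to 1); they miss things now and then, are a little off and sometimes report something else, mostly with a low value. They report only what shows in the picture. A call takes as long as a camera call. They do not tell look-alikes from the thing itself.
- optics.boxes_of(camera, name): "at" ([row, column] in pixels, amid what is visible of it).
- optics.silhouettes(camera, name): "mask" (420x560 bool, what is visible of it) and "at" ([row, column] in pixels, amid what is visible of it).
- optics.spot_point(camera, name): "at" ([row, column] in pixels: a listed point, or the origin of a listed thing).
The state is a dict: "t": time; "joint_pos": joint angles; "qd": joint speeds; "tau": joint torques, N m; "position": TCP position; "ee_rot": TCP orientation; "force": force on the tool from outside, world axes, zero at the start; "torque": the same for the moment, N m; "grip_width": opening from 0.0 (shut) to 1.0 (fully open); "grasp_force": force on a finger pad.
Only numpy, scipy, OpenCV 4.12 (cv2) and the standard library are available. Lean on these libraries where they do the work, as an engineer would, in place of code of your own. Each camera call takes 0.05 s, during which the arm holds its last target. There are 200 camera calls.

TASK

Charge the hand-pumped fixture that holds the wheel: with the fingertips push the keeper blade by its peg until it is swung fully out from under the plunger head, then press the plunger down and let it come up again, stroke after stroke, until the indicator pin in the front of the pump has come fully out. Finish with the plunger let up and the keeper still out. Do not touch the pin, do not shove or lift the fixture, keep the wheel on its chuck, and leave the things standing around where they are.

Things in the scene. Friction and masses are not known exactly. Their poses are not given: they have to be found in the camera images.
- fixture: hand-pumped wheel-holding fixture, 2.4 kg, loose on rubber feet: base plate 120 (x) by 230 (y) mm, top 20 mm up; grey pump block (80 x 54 mm, top 68 mm up) at x = 0, y = -55 mm; low round chuck with the wheel at x = 0, y = +62 mm. Origin: centre of the underside, z up; its x axis points away from the robot within 0.5 rad
- plunger (a joint): depth in m of the vertical spring plunger on the pump block: 0 up, 0.024 fully down (hard stop). Spring 6 N at the top, 11 N at the bottom, plus 3 N while it drives the pin; rises again in about 0.5 s. The keeper blocks it after 3 mm. A ratchet inside: only a stroke of at least 21 mm down, followed by a full rise, surely gains a step of the pin
- plunger_top (a point): centre of the top of the plunger's round black head (44 mm across, 12 mm thick, flat on top); 108 mm above the table with the plunger up; moves with it. Press it straight down to the stop with closed fingertips, then let it rise fully
- keeper (a joint): angle in rad of the keeper, a flat steel blade 11 mm wide at 86 to 93 mm height, under the edge of the plunger head. Starts at 0 to 0.15; at 0 it points along the fixture's +y. It swings about a vertical post, counterclockwise from above, its free end going toward the robot, to a stop at 1.65. Clear of the head at 0.7; fully out beyond 1.2. Stays where it is left; 0.5 N at the peg moves it
- keeper_peg (a point): centre of the top of the black upright peg, 11 mm across, on the keeper's free end, 83 mm from its hinge; it stands from 93 mm to 119.5 mm above the table. At keeper angle 0 it is 47 mm to the fixture's +y and 13 mm to its -x of the plunger axis. Push it from its far (+x) side along the arc
- keeper_hinge (a point): hinge axis of the keeper, on top of its post, 93 mm above the table
- pin (a joint): how far in m the level steel indicator pin (10 mm diameter, 44 mm above the table) stands out of its bezel in the pump block's front; it slides out to the fixture's -x. Starts at 0 to 0.012; each full stroke moves it out by about 6 mm (the first by 2 to 9 mm) and it stays; 3 to 5 strokes bring it fully out, about 0.029 (limit 0.031), its dark root band clear of the bezel
- pin_tip (a point): centre of the outer end of the indicator pin; 47 mm to the fixture's -x of the plunger axis while the pin is in (joint 0)
- pin_rod: the indicator pin itself, not to be touched; its origin lies on the table plane under the plunger axis at joint 0 and moves with the pin
- wheel: black-tyred model wheel, 72 mm across, 28 mm high, lying flat and loose on the fixture's chuck, its top 56 mm above the table. Origin: centre of its underside
- glazed_pot: bystander: small round brown glazed pot, 58 mm wide, 51 mm high; origin: centre of its underside; loose
- paint_pot: bystander: model paint pot with ribbed lid, 36 mm wide, 43 mm high; origin: centre of its underside; loose
- putty_tin: bystander: flat round putty tin, 66 mm wide, 38 mm high; origin: centre of its underside; loose
- steel_block: bystander: squared steel block, 30 x 50 x 25 mm; origin: centre of its underside; loose
- marker: bystander: felt marker lying on its side, 132 mm long along its y axis, 17 mm high; origin: centre of its underside; loose
Things that resemble listed ones, but are neither listed nor needed, are in the scene too. What is shaped like the wheel but blue, purple or turquoise is not meant.

How it is judged (in metres and radians):
On the way, in this order (a step that is already met when the one before it is completed fails the run):
1. the keeper is swung fully out (beyond 1.2 rad) while the pin is still in (value of joint keeper above 1.2 rad and value of joint pin below 0.02 m), for 0.1 s.
2. the plunger is pressed down (value of joint plunger above 0.017 m), for 0.02 s.
3. the pin has come fully out (value of joint pin above 0.027 m), for 0.2 s.
At the end, for the whole second after the job is handed in: The pin stands out by more than 27 mm, the plunger is up (within 3 mm), the keeper is out (beyond 1.1 rad), the wheel lies on its chuck, the fixture stands still on the table and the bystanders are within 30 mm of where they were (value of joint pin above 0.027 m and value of joint plunger below 0.003 m and value of joint keeper above 1.1 rad and distance between wheel and fixture below 0.075 m and z of wheel in the frame of fixture below 0.034 m and angle between wheel's own z axis and vertical below 0.1 rad and height (world z) of fixture below 0.005 m and linear speed of fixture below 0.02 m/s and not (distance of any of glazed_pot, paint_pot, putty_tin, steel_block, marker from where it was at the start of the episode above 0.03 m)); the robot touches nothing.
It fails at once if the indicator pin is touched by the robot (contact force between any of the fingers, the arm and pin_rod above 0.5 N).
It fails at once if the fixture is shoved by more than 40 mm, lifted by more than 10 mm or tipped (distance of fixture from where it was at the start of the episode above 0.04 m or height (world z) of fixture above 0.01 m or angle between fixture's own z axis and vertical above 0.12 rad).
It fails at once if the wheel is lifted or knocked off its chuck (z of wheel in the frame of fixture above 0.042 m or distance between wheel and fixture above 0.09 m).
It fails at once if a bystander is moved by more than 30 mm (distance of any of glazed_pot, paint_pot, putty_tin, steel_block, marker from where it was at the start of the episode above 0.03 m).
It also fails if it takes over 59 s, if anything falls off the work surface, if the arm or the gripper's body presses on something with over 40 N, if the wrist force passes 120 N, or if a joint passes its speed limit or range.

## Working session

There is one attempt and no reset: what is moved stays moved. The work goes in short steps, Python scripts to look and compute and a shell command to move; the robot and the scene stay as the last step left them, time stands still between calls to the robot, and variables do not carry over. Pictures are saved under pics/ and viewed, at most 13 in all, crops included, and the job is handed in when it is done.

```bash
mkdir -p pics
cat > h.py <<'E'
import numpy as np, cv2
from workcell import read_state, optics, workorder
def ray(cam,at,st=None):
    p=optics.camera_params(cam); r,c=at
    if cam=="wrist":
        st=st or read_state()
        u=np.array([c-p["cx"],r-p["cy"]]); f=np.array([p["fx"],p["fy"]]); v=u/f; th=np.linalg.norm(v); v=v/max(th,1e-9)*np.sin(th)
        d=np.array([v[0],-v[1],-np.cos(th)])
        T=np.eye(4);T[:3,:3]=st["ee_rot"];T[:3,3]=st["position"];T=T@np.array(p["tool_from_camera"])
    else:
        d=np.array([(c-p["cx"])/p["fx"],-(r-p["cy"])/p["fy"],-1]); T=np.array(p["T"])
    return T[:3,3],T[:3,:3]@d
def atz(cam,at,z,st=None):
    o,d=ray(cam,at,st); return o+d*(z-o[2])/d[2]
H=dict(plunger_top=108,keeper_peg=119.5,keeper_hinge=93,pin_tip=44,fixture=0,wheel=28,glazed_pot=0,paint_pot=0,putty_tin=0,steel_block=0,marker=0)
def look(cam,names,n=3):
    for k in names:
        for q in optics.spot_point(cam,k)[:n]:
            print(cam,k,round(q["score"],2),np.round(q["at"]),np.round(atz(cam,q["at"],H[k])))
E
python3 - <<'E'
from h import *
s=read_state();print(s["t"],s["position"],s["ee_rot"],s["force"],s["grip_width"])
a=optics.camera("top");b=optics.camera("scene")
for n,i in(("top0",a),("scene0",b)): cv2.imwrite(f"pics/{n}.png",i[:,:,::-1])
for n in("top","scene"): print(n,{k:np.round(v,2).tolist() if k=="T" else v for k,v in optics.camera_params(n).items()}); look(n,["plunger_top","keeper_peg","keeper_hinge","pin_tip","fixture","wheel"])
look("top",["glazed_pot","paint_pot","putty_tin","steel_block","marker"],2)
E
```

```text
0.0 [192.47346398 541.23286226 204.633583  ] [[-9.42156849e-01  3.35171382e-01 -7.84988836e-04]
 [ 3.35172236e-01  9.42155542e-01 -1.58329764e-03]
 [ 2.08905524e-04 -1.75482118e-03 -9.99998438e-01]] [0.23271907 1.08285625 0.12967401] 0.9962720445227297
top {'fx': 485.4153812910657, 'fy': 485.4153812910657, 'cx': 273.1154164236986, 'cy': 209.41596134631027, 'T': [[0.01, 1.0, -0.08, 498.63], [-1.0, 0.01, 0.02, -24.07], [0.02, 0.08, 1.0, 989.48], [0.0, 0.0, 0.0, 1.0]]}
top plunger_top 0.86 [232. 354.] [ 534. -189.  108.]
top plunger_top 0.56 [300. 350.] [ 411. -182.  108.]
top keeper_peg 0.54 [234. 325.] [ 528. -135.  120.]
top keeper_hinge 0.79 [240. 369.] [ 520. -219.   93.]
top pin_tip 0.55 [257. 339.] [ 486. -171.   44.]
top pin_tip 0.36 [300. 355.] [ 404. -202.   44.]
top fixture 0.64 [226. 318.] [ 550. -136.    0.]
top wheel 0.7 [278. 184.] [445. 130.  28.]
top wheel 0.67 [206. 191.] [586. 120.  28.]
top wheel 0.64 [217. 287.] [566. -72.  28.]
scene {'fx': 487.3983862618609, 'fy': 487.3983862618609, 'cx': 280.1471003727517, 'cy': 210.5674867174967, 'T': [[-0.58, 0.47, -0.66, -47.12], [-0.81, -0.33, 0.48, 414.65], [0.0, 0.82, 0.57, 626.37], [0.0, 0.0, 0.0, 1.0]]}
scene plunger_top 0.54 [188. 357.] [ 526. -185.  108.]
scene keeper_peg 0.8 [194. 341.] [ 517. -133.  120.]
scene keeper_peg 0.38 [186. 355.] [ 522. -174.  120.]
scene keeper_hinge 0.61 [192. 372.] [ 515. -217.   93.]
scene pin_tip 0.6 [230. 367.] [ 473. -170.   44.]
scene fixture 0.88 [235. 329.] [ 546. -137.    0.]
scene fixture 0.59 [276. 286.] [498.   8.   0.]
scene wheel 0.86 [273. 210.] [560. 134.  28.]
scene wheel 0.75 [323. 251.] [418. 138.  28.]
scene wheel 0.59 [310. 339.] [356.   4.  28.]
top glazed_pot 0.81 [180. 241.] [642.  23.   0.]
top paint_pot 0.76 [248. 399.] [ 506. -303.    0.]
top putty_tin 0.69 [166. 340.] [ 673. -182.    0.]
top steel_block 0.6 [252. 248.] [496.   7.   0.]
top marker 0.95 [304. 356.] [ 393. -212.    0.]
```

View pics/top0.png

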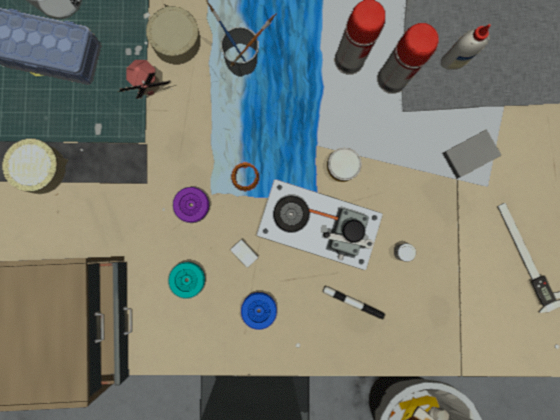

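View pics/scene0.png

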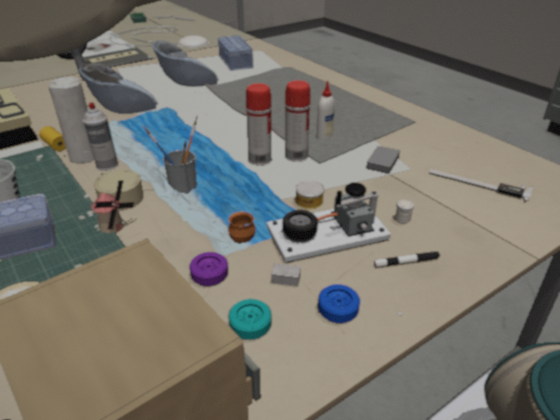

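The top view shows the fixture at about (225,320), with its black-tyred wheel at (213,291) and the plunger head at (230,353). Its peg is near (234,325).

- **Wheel look-alikes:** purple (204,191), turquoise (279,186) and blue (310,259) are not meant. The black one on the fixture is.
- **Plunger look-alikes:** the paint pot (252,404) and the putty tin (164,343).
- **Pin or peg look-alike:** the marker (302,353).

I'll go above the fixture and check the choice close up.

```bash
python3 -m pendant '[{"gripper":0,"dz":-50},{"gripper":0,"dz":-50},{"gripper":0,"dx":-34,"dy":-35},{"gripper":0,"dx":-34,"dy":-35},{"gripper":0,"dx":-34,"dy":-35}]'
python3 -m pendant '[{"gripper":0,"dx":-34,"dy":-35},{"gripper":0,"dx":-34,"dy":-35},{"gripper":0,"dx":-34,"dy":-35},{"gripper":0,"dx":-34,"dy":-35},{"gripper":0,"dx":-34,"dy":-35}]'
python3 -m pendant '[{"gripper":0,"dx":-34,"dy":-35},{"gripper":0,"dx":-34,"dy":-35},{"gripper":0,"dx":-34,"dy":-35},{"gripper":0,"dx":-34,"dy":-35},{"gripper":0,"dx":-34,"dy":-35}]'
python3 -m pendant '[{"gripper":0,"dx":-34,"dy":-35},{"gripper":0,"dx":-34,"dy":-35},{"gripper":0,"dx":-34,"dy":-35},{"gripper":0},{"gripper":0}]'
python3 - <<'E'
from h import *
s=read_state();print(s["t"],s["position"],s["ee_rot"],s["joint_pos"],s["grip_width"])
a=optics.camera("wrist");cv2.imwrite("pics/w1.png",a[:,:,::-1])
p=optics.camera_params("wrist");print(p)
look("wrist",["plunger_top","keeper_peg","keeper_hinge","pin_tip","fixture","wheel"],2)
E
```

```text
0.95 [192.74574404 541.76932547 205.50304772] [[-9.42158901e-01  3.35166528e-01  5.97807791e-05]
 [ 3.35166533e-01  9.42158895e-01  1.07363858e-04]
 [-2.03382211e-05  1.21190331e-04 -9.99999992e-01]] [ 1.10801021e+00  2.75876606e-01  1.50490831e+00 -5.68577935e-06
  1.36068498e+00 -1.21002946e-01] 0.9993273980023888
{'fx': 325.19226210127806, 'fy': 325.19226210127806, 'cx': 282.8400467112554, 'cy': 204.7416453855817, 'tool_from_camera': array([[-3.41474237e-04,  9.66058942e-01,  2.58321511e-01,
         7.58218274e+01],
       [ 9.99999639e-01,  1.28817075e-04,  8.40151580e-04,
        -1.97446969e-02],
       [ 7.78359725e-04,  2.58321705e-01, -9.66058637e-01,
        -1.79753459e+02],
       [ 0.00000000e+00,  0.00000000e+00,  0.00000000e+00,
         1.00000000e+00]])}invalid input
invalid input
invalid input
invalid input
```

View pics/w1.png

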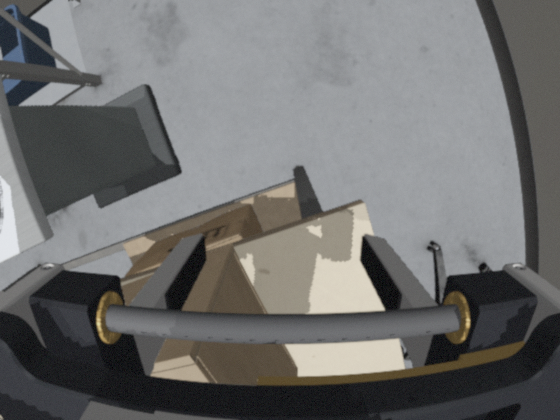

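The moves were refused, so every row probably needs all five fields. The picture shows the arm still at its start, above the cabinet (around (300,300)).

```bash
python3 -m pendant '[{"gripper":0,"dx":0,"dy":0,"dz":-50,"turn":0},{"gripper":0,"dx":0,"dy":0,"dz":-50,"turn":0}]'
```

```text
t: 1.5
position: [192.1, 540.6, 304.8]
ee_rot: [[-0.942, 0.335, -0.002], [0.335, 0.942, -0.004], [0.001, -0.005, -1.0]]
force: [0.3, 1.3, -0.1]
grip_width: 0.869
grasp_force: 0.0
```

```bash
python3 -m pendant '[{"gripper":0,"dx":-34,"dy":-35,"dz":0,"turn":0},{"gripper":0,"dx":-34,"dy":-35,"dz":0,"turn":0},{"gripper":0,"dx":-34,"dy":-35,"dz":0,"turn":0},{"gripper":0,"dx":-34,"dy":-35,"dz":0,"turn":0},{"gripper":0,"dx":-34,"dy":-35,"dz":0,"turn":0}]'
python3 -m pendant '[{"gripper":0,"dx":-34,"dy":-35,"dz":0,"turn":0},{"gripper":0,"dx":-34,"dy":-35,"dz":0,"turn":0},{"gripper":0,"dx":-34,"dy":-35,"dz":0,"turn":0},{"gripper":0,"dx":-34,"dy":-35,"dz":0,"turn":0},{"gripper":0,"dx":-34,"dy":-35,"dz":0,"turn":0}]'
python3 -m pendant '[{"gripper":0,"dx":-34,"dy":-35,"dz":0,"turn":0},{"gripper":0,"dx":-34,"dy":-35,"dz":0,"turn":0},{"gripper":0,"dx":-34,"dy":-35,"dz":0,"turn":0},{"gripper":0,"dx":-34,"dy":-35,"dz":0,"turn":0},{"gripper":0,"dx":0,"dy":0,"dz":0,"turn":0}]'
python3 - <<'E'
from h import *
s=read_state();print(s["t"],s["position"],s["ee_rot"],s["joint_pos"],s["grip_width"])
a=optics.camera("wrist");cv2.imwrite("pics/w2.png",a[:,:,::-1])
look("wrist",["plunger_top","keeper_peg","keeper_hinge","pin_tip","fixture","wheel"],2)
E
```

```text
t: 2.0
position: [294.6, 318.2, 305.7]
ee_rot: [[-0.942, 0.334, 0.001], [0.334, 0.942, 0.0], [-0.001, 0.001, -1.0]]
force: [1.3, -0.8, 0.3]
grip_width: 0.44
grasp_force: 0.0
t: 2.5
position: [396.2, 96.2, 305.8]
ee_rot: [[-0.942, 0.335, 0.001], [0.335, 0.942, 0.0], [-0.001, 0.001, -1.0]]
force: [0.6, 1.2, 0.2]
grip_width: 0.021
grasp_force: 0.0
t: 3.0
position: [479.1, -84.8, 304.6]
ee_rot: [[-0.94, 0.341, 0.0], [0.341, 0.94, -0.003], [-0.001, -0.002, -1.0]]
force: [-0.7, 0.5, 0.3]
grip_width: 0.003
grasp_force: 0.0
3.0 [479.14805663 -84.84495716 304.55405052] [[-9.40033504e-01  3.41082090e-01  1.38314489e-04]
 [ 3.41080633e-01  9.40030532e-01 -2.56918335e-03]
 [-1.00632227e-03 -2.36794204e-03 -9.99996690e-01]] [-0.31642393  0.09791009  1.49237893 -0.0023991   1.55037279 -1.53910477] 0.003058443169127432
wrist plunger_top 0.78 [252. 223.] [ 532. -181.  108.]
wrist keeper_peg 0.95 [238. 254.] [ 525. -134.  120.]
wrist keeper_hinge 0.71 [237. 194.] [ 506. -214.   93.]
wrist keeper_hinge 0.3 [224. 268.] [ 522. -114.   93.]
wrist pin_tip 0.49 [194. 223.] [ 473. -166.   44.]
wrist fixture 0.85 [227. 271.] [ 554. -126.    0.]
wrist fixture 0.63 [236. 196.] [ 531. -248.    0.]
wrist wheel 0.94 [101. 405.] [432. 125.  28.]
wrist wheel 0.64 [ 91. 304.] [376. -12.  28.]
```

View pics/w2.png

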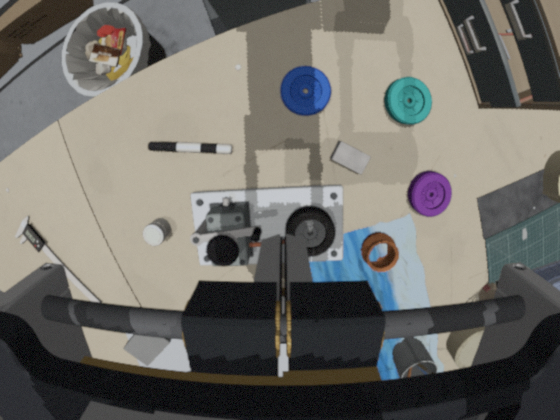

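The wrist view confirms the fixture: black wheel at (231,311), plunger head (250,223), peg (235,256), and the pin pointing up toward the robot (200,227). I'll go over the far side of the peg and look from closer.

```bash
python3 -m pendant '[{"gripper":0,"dx":-42,"dy":-14,"dz":0,"turn":0},{"gripper":0,"dx":-42,"dy":-14,"dz":20,"turn":0},{"gripper":0,"dx":0,"dy":0,"dz":45,"turn":0},{"gripper":0,"dx":0,"dy":0,"dz":45,"turn":0},{"gripper":0,"dx":0,"dy":0,"dz":0,"turn":0}]'
python3 - <<'E'
from h import *
s=read_state();print(s["t"],s["position"],s["ee_rot"][0],s["force"])
a=optics.camera("wrist")
look("wrist",["plunger_top","keeper_peg","keeper_hinge","pin_tip","fixture","wheel"],1)
c=a[60:340,100:440];cv2.imwrite("pics/w3.png",cv2.resize(c,None,fx=2.1,fy=2.1,interpolation=cv2.INTER_CUBIC)[:,:,::-1])
E
```

```text
t: 3.85
position: [542.0, -131.2, 189.5]
ee_rot: [[-0.943, 0.334, -0.013], [0.334, 0.943, 0.005], [0.014, 0.001, -1.0]]
force: [-0.8, 0.1, -0.9]
grip_width: 0.005
grasp_force: 0.0
3.85 [ 541.98448847 -131.18697183  189.50283567] [-0.94253978  0.33383992 -0.01302559] [-0.82184667  0.09533727 -0.93381648]
wrist plunger_top 0.71 [229. 219.] [ 545. -193.  108.]
wrist keeper_peg 0.91 [205. 267.] [ 537. -144.  120.]
wrist keeper_hinge 0.66 [209. 179.] [ 520. -228.   93.]
wrist pin_tip 0.44 [152. 221.] [ 487. -181.   44.]
wrist fixture 0.65 [194. 282.] [ 561. -140.    0.]
wrist wheel 0.95 [156. 477.] [587. 103.  28.]
```

View pics/w3.png

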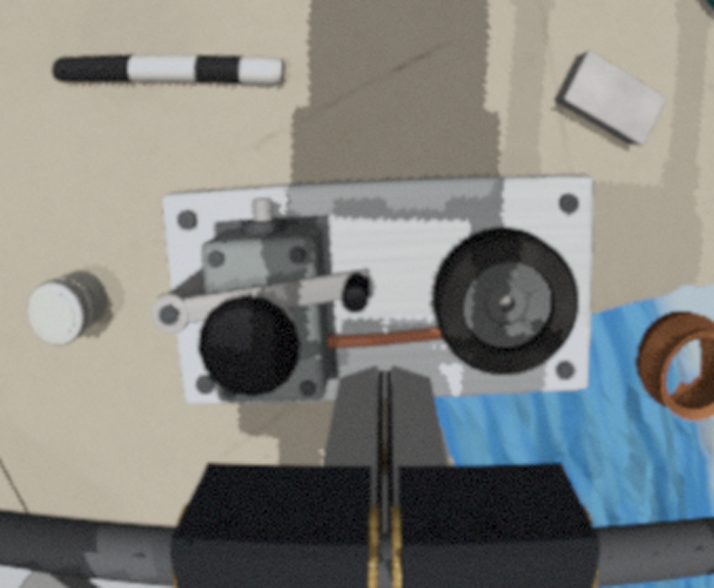

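The close crop shows the blade from the hinge (170,313) to the peg (355,292), lying under the black head (250,345). The fingertips are on the far side at about (385,375). The arm was still settling, so I'll wait and measure once more.

```bash
python3 -m pendant '[{"gripper":0,"dx":0,"dy":0,"dz":0,"turn":0},{"gripper":0,"dx":0,"dy":0,"dz":0,"turn":0},{"gripper":0,"dx":0,"dy":0,"dz":0,"turn":0}]'
cat >> h.py <<'E'
from scipy.optimize import least_squares
HF=dict(plunger_top=(0,0,108),keeper_hinge=(-13,-36,93),wheel=(0,117,28),fixture=(0,55,0))
def fit(cams=("top","scene","wrist"),peg=True,n=1):
    obs={}; 
    for c in cams:
        st=read_state(); optics.camera(c)
        for k in list(HF)+["keeper_peg"]:
            for q in optics.spot_point(c,k)[:2 if k=="wheel" else 1]:
                obs.setdefault(k,[]).append((c,atz(c,q["at"],H[k],st)[:2],q["score"]))
    peg0=np.array([530,-188])
    def model(p,k,c):
        x,y,a,t=p[:4]; R=np.array([[np.cos(a),-np.sin(a)],[np.sin(a),np.cos(a)]])
        v=np.array([-13-83*np.sin(t),-36+83*np.cos(t)]) if k=="keeper_peg" else np.array(HF[k][:2])
        return np.array([x,y])+R@v
    def res(p): return np.concatenate([(model(p,k,c)-m)*s/4 for k,l in obs.items() for c,m,s in l])
    b=least_squares(res,[530,-188,-.3,.1],loss="soft_l1")
    for k,l in obs.items(): print(k,np.round(model(b.x,k,0)),[(c,np.round(m).tolist(),round(s,2)) for c,m,s in l])
    print("plunger",b.x[:2],"yaw",b.x[2],"keeper",b.x[3]); return b.x
E
python3 - <<'E'
from h import *
s=read_state();print(s["t"],s["position"],s["ee_rot"])
fit(("wrist",)); fit()
E
```

```text
t: 4.5
position: [546.8, -134.0, 195.8]
ee_rot: [[-0.942, 0.335, 0.001], [0.335, 0.942, -0.0], [-0.001, 0.0, -1.0]]
force: [-0.4, 0.8, 0.0]
grip_width: 0.008
grasp_force: 0.0
4.5 [ 546.82237526 -134.04954524  195.82909689] [[-9.42130038e-01  3.35247079e-01  6.22530055e-04]
 [ 3.35247048e-01  9.42130242e-01 -1.56886715e-04]
 [-6.39100204e-04  6.08936764e-05 -9.99999794e-01]]
plunger_top [ 536. -178.] [('wrist', [536.0, -190.0], 0.7)]
keeper_hinge [ 516. -210.] [('wrist', [510.0, -220.0], 0.65)]
wheel [561. -64.] [('wrist', [581.0, 103.0], 0.9), ('wrist', [438.0, 107.0], 0.78)]
fixture [ 548. -124.] [('wrist', [553.0, -133.0], 0.62)]
plunger [ 536.22843655 -178.06029589] yaw -0.2145072383094132 keeper 0.1
keeper_hinge [ 512. -219.] [('top', [411.0, -188.0], 0.31), ('scene', [516.0, -222.0], 0.52), ('wrist', [512.0, -218.0], 0.83)]
wheel [571. -77.] [('top', [590.0, 120.0], 0.93), ('top', [572.0, -71.0], 0.83), ('scene', [578.0, -87.0], 0.96), ('scene', [565.0, 134.0], 0.92), ('wrist', [572.0, -81.0], 0.88), ('wrist', [391.0, -22.0], 0.76)]
fixture [ 552. -136.] [('top', [554.0, -143.0], 0.64), ('scene', [555.0, -139.0], 0.92), ('wrist', [547.0, -141.0], 0.98)]
plunger_top [ 535. -189.] [('scene', [530.0, -189.0], 0.53), ('wrist', [536.0, -186.0], 0.55)]
keeper_peg [ 526. -137.] [('scene', [525.0, -139.0], 0.82), ('wrist', [525.0, -140.0], 0.64)]
plunger [ 535.30177135 -188.59242706] yaw -0.31183261379345906 keeper 0.14479081083303036
```

```bash
python3 -m pendant '[{"gripper":0,"dx":-6,"dy":0,"dz":20,"turn":0},{"gripper":0,"dx":0,"dy":0,"dz":40,"turn":0},{"gripper":0,"dx":0,"dy":0,"dz":20,"turn":0},{"gripper":0,"dx":0,"dy":0,"dz":13,"turn":0},{"gripper":0,"dx":0,"dy":0,"dz":0,"turn":0}]'
python3 - <<'E'
from h import *
a=optics.camera("wrist");
c=a[100:340,140:440];cv2.imwrite("pics/w4.png",cv2.resize(c,None,fx=2.4,fy=2.4,interpolation=cv2.INTER_CUBIC)[:,:,::-1])
# path: finger centre (tool frame approx fixture frame) for peg angle t, contact on box
P=np.array([535.3,-188.6]);a_=-.312;R=np.array([[np.cos(a_),-np.sin(a_)],[np.sin(a_),np.cos(a_)]])
ty=-.3425;tx=np.array([-np.cos(ty),-np.sin(ty)]);tyv=np.array([-np.sin(ty),np.cos(ty)])
last=None
for t in (.145,.3,.5,.7,.9,1.1,1.3,1.45,1.55):
    p=np.array([-13-83*np.sin(t),-36+83*np.cos(t)])
    n=np.array([np.cos(t),np.sin(t)])
    f=p+n*5.5+np.array([8,12.5])*np.array([1 ,t/1.57])  # corner/edge contact
    w=P+R@f; d=0 if last is None else (np.round((w-last)@tx,1),np.round((w-last)@tyv,1)); last=w
    print(t,np.round(f),np.round(w),d)
E
```

```text
t: 6.2
position: [551.3, -135.6, 100.9]
ee_rot: [[-0.942, 0.335, -0.003], [0.335, 0.942, 0.001], [0.003, 0.0, -1.0]]
force: [-0.1, -0.4, -0.4]
grip_width: 0.007
grasp_force: 0.0
0.145 [-12.  48.] [ 539. -139.] 0
0.3 [-24.  47.] [ 527. -136.] (np.float64(12.7), np.float64(-1.2))
0.5 [-40.  43.] [ 511. -135.] (np.float64(15.6), np.float64(-4.3))
0.7 [-54.  37.] [ 495. -137.] (np.float64(14.1), np.float64(-7.3))
0.9 [-67.  27.] [ 480. -142.] (np.float64(12.0), np.float64(-9.9))
1.1 [-76.  15.] [ 467. -151.] (np.float64(9.5), np.float64(-12.1))
1.3 [-84.   2.] [ 456. -161.] (np.float64(6.6), np.float64(-13.7))
1.45 [-87.  -9.] [ 450. -171.] (np.float64(2.9), np.float64(-10.9))
1.55 [-88. -16.] [ 447. -177.] (np.float64(0.9), np.float64(-7.5))
```

View pics/w4.png

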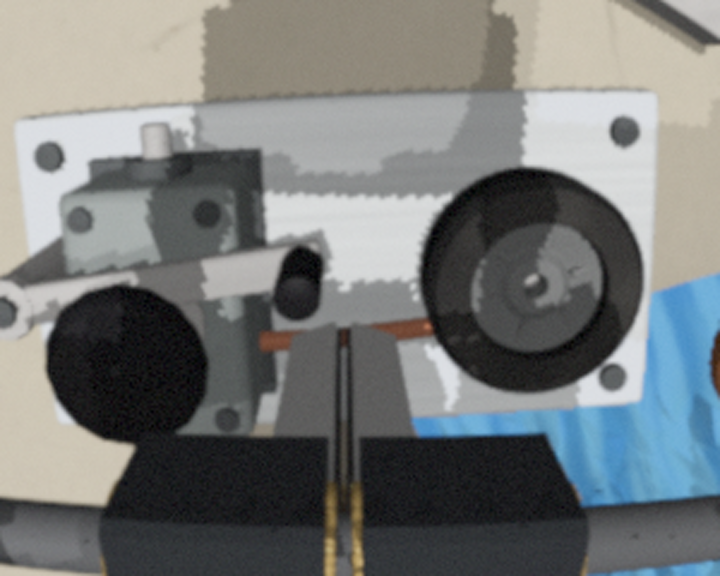

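The fingertips are at about (345,330), on the far side of the peg (300,285) and clear of the head and wheel. I'll work out the arc, turning the tool along with it.

Run:
```python
import numpy as np
P=np.array([535.3,-188.6]);a=-.312
rot=lambda q:np.array([[np.cos(q),-np.sin(q)],[np.sin(q),np.cos(q)]])
w0=np.array([551.3,-135.6]);y0=-.3425
for i,t in enumerate(np.linspace(.14,1.55,11)):
    y=-.3425+.075*i
    p=P+rot(a)@np.array([-13-83*np.sin(t),-36+83*np.cos(t)])
    w=p+rot(y)@np.array([13.5,1.5])
    tx=np.array([-np.cos(y0),-np.sin(y0)]);tv=np.array([-np.sin(y0),np.cos(y0)])
    print(round(t,2),np.round(w),"dx %.1f dy %.1f turn %.3f"%((w-w0)@tx,(w-w0)@tv,-(y-y0)), "from plunger",np.round(rot(a).T@(w-P)))
    w0,y0=w,y
```

```text
0.14 [ 539. -140.] dx 9.8 dy -8.4 turn -0.000 from plunger [-11.  47.]
0.28 [ 528. -138.] dx 11.5 dy -1.8 turn -0.075 from plunger [-23.  46.]
0.42 [ 516. -137.] dx 11.3 dy -2.5 turn -0.075 from plunger [-34.  43.]
0.56 [ 505. -139.] dx 11.0 dy -3.3 turn -0.075 from plunger [-44.  38.]
0.7 [ 494. -141.] dx 10.7 dy -4.0 turn -0.075 from plunger [-54.  32.]
0.85 [ 483. -145.] dx 10.4 dy -4.6 turn -0.075 from plunger [-63.  25.]
0.99 [ 473. -151.] dx 10.0 dy -5.3 turn -0.075 from plunger [-70.  17.]
1.13 [ 464. -158.] dx 9.6 dy -5.9 turn -0.075 from plunger [-77.   7.]
1.27 [ 457. -166.] dx 9.1 dy -6.6 turn -0.075 from plunger [-82.  -3.]
1.41 [ 450. -175.] dx 8.6 dy -7.1 turn -0.075 from plunger [-85. -13.]
1.55 [ 445. -185.] dx 8.0 dy -7.7 turn -0.075 from plunger [-87. -24.]
```

```bash
python3 -m pendant '[{"gripper":0,"dx":0,"dy":-7,"dz":0,"turn":0},{"gripper":0,"dx":9,"dy":0,"dz":0,"turn":0},{"gripper":0,"dx":11,"dy":-2,"dz":0,"turn":-0.075},{"gripper":0,"dx":11,"dy":-2,"dz":0,"turn":-0.075},{"gripper":0,"dx":11,"dy":-3,"dz":0,"turn":-0.075}]'
python3 -m pendant '[{"gripper":0,"dx":11,"dy":-4,"dz":0,"turn":-0.075},{"gripper":0,"dx":10,"dy":-5,"dz":0,"turn":-0.075},{"gripper":0,"dx":0,"dy":0,"dz":0,"turn":0}]'
python3 - <<'E'
from h import *
a=optics.camera("wrist");
c=a[100:340,140:440];cv2.imwrite("pics/w5.png",cv2.resize(c,None,fx=2.4,fy=2.4,interpolation=cv2.INTER_CUBIC)[:,:,::-1])
E
```

```text
t: 6.75
position: [507.7, -137.6, 103.6]
ee_rot: [[-0.994, 0.114, 0.002], [0.114, 0.994, -0.0], [-0.002, -0.0, -1.0]]
force: [-0.0, -0.2, 1.0]
grip_width: 0.009
grasp_force: 0.2
t: 7.05
position: [485.2, -145.1, 103.5]
ee_rot: [[-0.999, -0.032, 0.001], [-0.032, 0.999, -0.001], [-0.001, -0.001, -1.0]]
force: [0.4, -0.2, -0.5]
grip_width: 0.002
grasp_force: 0.0
```

View pics/w5.png

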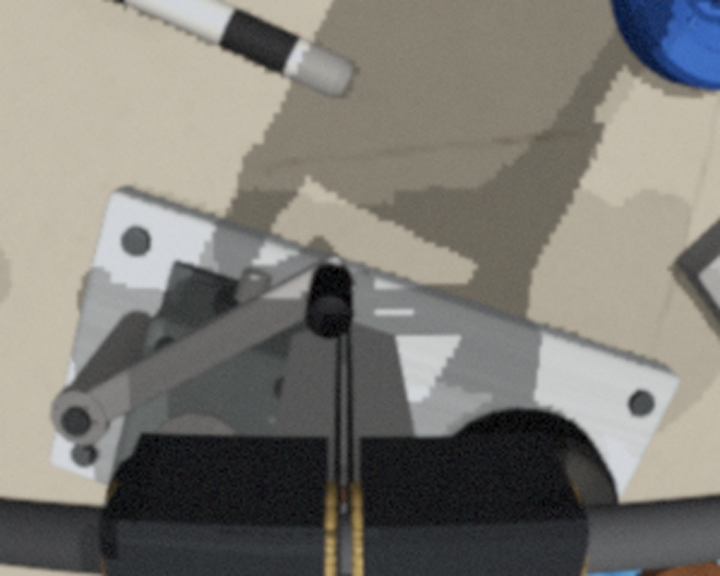

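The keeper is swinging: the peg (328,295) sits right against the middle of the fingertips. I'll continue.

```bash
python3 -m pendant '[{"gripper":0,"dx":10,"dy":-6,"dz":0,"turn":-0.075},{"gripper":0,"dx":10,"dy":-6,"dz":0,"turn":-0.075},{"gripper":0,"dx":9,"dy":-7,"dz":0,"turn":-0.075},{"gripper":0,"dx":8,"dy":-7,"dz":0,"turn":-0.075},{"gripper":0,"dx":6,"dy":-6,"dz":0,"turn":-0.075}]'
python3 -m pendant '[{"gripper":0,"dx":0,"dy":0,"dz":0,"turn":0},{"gripper":0,"dx":0,"dy":0,"dz":0,"turn":0}]'
python3 - <<'E'
from h import *
a=optics.camera("wrist");
c=a[100:340,140:440];cv2.imwrite("pics/w6.png",cv2.resize(c,None,fx=2.4,fy=2.4,interpolation=cv2.INTER_CUBIC)[:,:,::-1])
look("wrist",["keeper_peg","keeper_hinge"],1)
E
```

```text
t: 7.6
position: [450.4, -183.4, 102.9]
ee_rot: [[-0.917, -0.398, 0.001], [-0.398, 0.917, -0.0], [-0.001, -0.0, -1.0]]
force: [-0.1, -0.3, -0.1]
grip_width: 0.006
grasp_force: 0.2
t: 7.8
position: [450.6, -183.2, 102.8]
ee_rot: [[-0.919, -0.394, 0.001], [-0.394, 0.919, 0.0], [-0.001, -0.0, -1.0]]
force: [0.7, 0.0, 0.2]
grip_width: 0.004
grasp_force: 0.0
wrist keeper_peg 0.87 [234. 285.] [ 435. -188.  120.]
wrist keeper_hinge 0.89 [298. 200.] [ 511. -219.   93.]
```

View pics/w6.png

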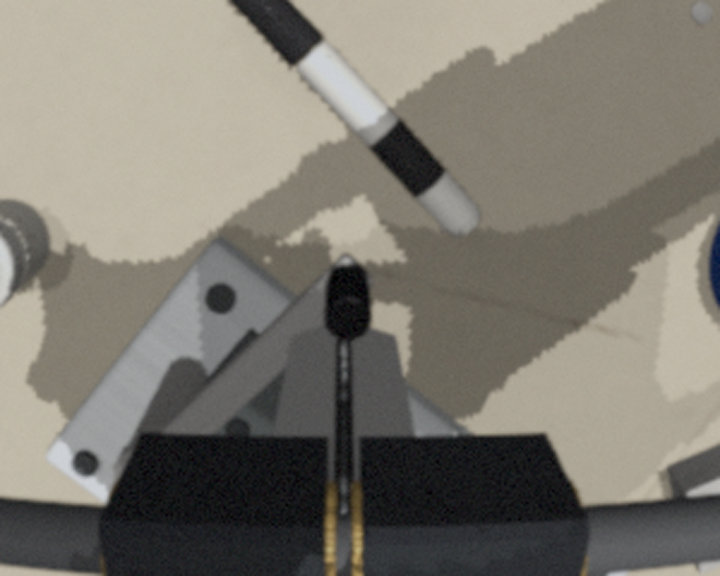

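The blade now points toward the robot, with the peg (348,300) at the fingertips. From hinge and peg, the keeper is at about 1.5 rad. I'll back off, rise and go over the plunger.

```bash
python3 -m pendant '[{"gripper":0,"dx":-8,"dy":0,"dz":0,"turn":0},{"gripper":0,"dx":0,"dy":0,"dz":-37,"turn":0},{"gripper":0,"dx":-33,"dy":-19,"dz":0,"turn":0},{"gripper":0,"dx":-34,"dy":-19,"dz":0,"turn":0},{"gripper":0,"dx":0,"dy":0,"dz":0,"turn":0}]'
python3 -m pendant '[{"gripper":0,"dx":0,"dy":0,"dz":0,"turn":0},{"gripper":0,"dx":0,"dy":0,"dz":0,"turn":0}]'
python3 - <<'E'
from h import *
s=read_state()
fit()
a=optics.camera("wrist");
c=a[80:360,100:450];cv2.imwrite("pics/w7.png",cv2.resize(c,None,fx=2,fy=2,interpolation=cv2.INTER_CUBIC)[:,:,::-1])
E
```

```text
t: 8.45
position: [539.6, -189.0, 139.6]
ee_rot: [[-0.917, -0.398, 0.005], [-0.398, 0.917, -0.001], [-0.004, -0.003, -1.0]]
force: [1.0, 1.1, -0.1]
grip_width: 0.002
grasp_force: 0.0
t: 8.65
position: [533.0, -187.6, 138.9]
ee_rot: [[-0.918, -0.397, -0.002], [-0.397, 0.918, 0.001], [0.001, 0.002, -1.0]]
force: [0.1, -0.7, 0.7]
grip_width: 0.006
grasp_force: 0.0
plunger_top [ 524. -171.] [('top', [540.0, -189.0], 0.57), ('scene', [530.0, -181.0], 0.73), ('wrist', [534.0, -189.0], 0.84)]
keeper_hinge [ 530. -209.] [('top', [551.0, -132.0], 0.61), ('wrist', [513.0, -220.0], 0.7)]
wheel [466. -70.] [('top', [385.0, -15.0], 0.86), ('top', [449.0, 124.0], 0.78), ('scene', [416.0, 140.0], 0.94), ('scene', [561.0, 136.0], 0.67), ('wrist', [385.0, -32.0], 0.92), ('wrist', [441.0, 96.0], 0.84)]
fixture [ 497. -123.] [('top', [548.0, -138.0], 0.82), ('scene', [551.0, -135.0], 0.69), ('wrist', [552.0, -135.0], 0.62)]
keeper_peg [ 449. -191.] [('wrist', [436.0, -190.0], 0.84)]
plunger [ 523.91064977 -171.17541534] yaw 0.5191765728892404 keeper 245.87923435484205
```

View pics/w7.png

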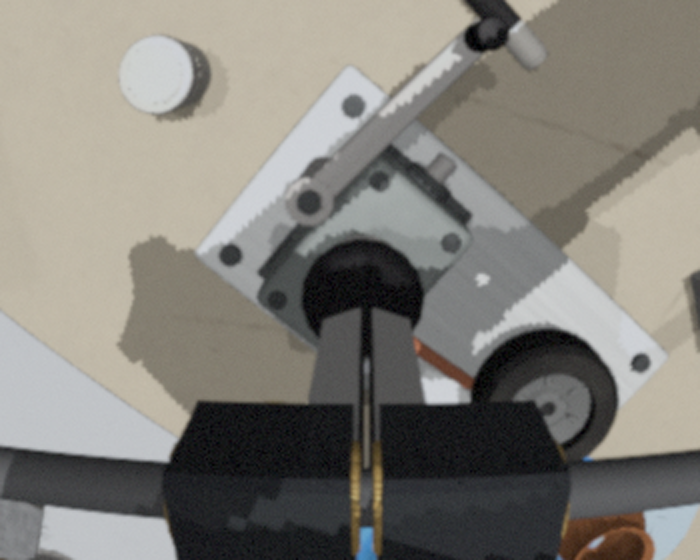

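The fingertips are centred over the black head (363,295), and the keeper is well out with the peg at (487,35). First stroke.

```bash
python3 -m pendant '[{"gripper":0,"dx":0,"dy":0,"dz":24,"turn":0},{"gripper":0,"dx":0,"dy":0,"dz":12,"turn":0},{"gripper":0,"dx":0,"dy":0,"dz":11,"turn":0},{"gripper":0,"dx":0,"dy":0,"dz":8,"turn":0},{"gripper":0,"dx":0,"dy":0,"dz":0,"turn":0}]'
python3 -m pendant '[{"gripper":0,"dx":0,"dy":0,"dz":2,"turn":0},{"gripper":0,"dx":0,"dy":0,"dz":0,"turn":0}]'
```

```text
t: 10.1
position: [534.2, -188.4, 85.2]
ee_rot: [[-0.918, -0.397, 0.0], [-0.397, 0.918, -0.0], [-0.0, -0.0, -1.0]]
force: [-1.9, 1.3, 10.8]
grip_width: 0.001
grasp_force: 5.3
t: 10.3
position: [534.2, -188.4, 84.3]
ee_rot: [[-0.918, -0.397, 0.001], [-0.397, 0.918, -0.0], [-0.001, -0.001, -1.0]]
force: [-2.4, 1.0, 12.2]
grip_width: 0.005
grasp_force: 5.8
```

```bash
python3 -m pendant '[{"gripper":0,"dx":0,"dy":0,"dz":2,"turn":0},{"gripper":0,"dx":0,"dy":0,"dz":0,"turn":0}]'
python3 -m pendant '[{"gripper":0,"dx":0,"dy":0,"dz":-20,"turn":0},{"gripper":0,"dx":0,"dy":0,"dz":-20,"turn":0},{"gripper":0,"dx":0,"dy":0,"dz":0,"turn":0},{"gripper":0,"dx":0,"dy":0,"dz":0,"turn":0},{"gripper":0,"dx":0,"dy":0,"dz":0,"turn":0}]'
python3 -m pendant '[{"gripper":0,"dx":0,"dy":0,"dz":0,"turn":0},{"gripper":0,"dx":0,"dy":0,"dz":0,"turn":0},{"gripper":0,"dx":0,"dy":0,"dz":0,"turn":0}]'
python3 - <<'E'
from h import *
for c in("scene","wrist","top"):
    optics.camera(c); look(c,["plunger_top","pin_tip","keeper_peg"],1)
E
```

```text
t: 10.5
position: [534.3, -188.4, 84.1]
ee_rot: [[-0.918, -0.397, 0.002], [-0.397, 0.918, -0.001], [-0.001, -0.002, -1.0]]
force: [-5.5, 2.5, 21.6]
grip_width: 0.003
grasp_force: 10.7
t: 11.0
position: [533.1, -187.9, 119.0]
ee_rot: [[-0.918, -0.397, -0.002], [-0.397, 0.918, 0.001], [0.002, 0.002, -1.0]]
force: [-0.0, 0.0, -0.2]
grip_width: 0.008
grasp_force: 0.0
t: 11.3
position: [533.8, -188.2, 119.8]
ee_rot: [[-0.918, -0.397, -0.001], [-0.397, 0.918, 0.001], [0.001, 0.001, -1.0]]
force: [-0.1, -0.7, -0.1]
grip_width: 0.003
grasp_force: 0.0
scene plunger_top 0.6 [185. 354.] [ 540. -189.  108.]
scene pin_tip 0.44 [232. 371.] [ 464. -172.   44.]
wrist plunger_top 0.93 [243. 282.] [ 535. -188.  108.]
wrist pin_tip 0.62 [152. 336.] [ 471. -169.   44.]
wrist keeper_peg 0.55 [ 92. 351.] [ 434. -190.  120.]
top plunger_top 0.4 [230. 352.] [ 538. -187.  108.]
```

The stop is firm: z 84.1 at 21 N, so the stroke was full. Next strokes.

```bash
python3 -m pendant '[{"gripper":0,"dx":0,"dy":0,"dz":13,"turn":0},{"gripper":0,"dx":0,"dy":0,"dz":11,"turn":0},{"gripper":0,"dx":0,"dy":0,"dz":11,"turn":0},{"gripper":0,"dx":0,"dy":0,"dz":5,"turn":0},{"gripper":0,"dx":0,"dy":0,"dz":0,"turn":0}]'
python3 -m pendant '[{"gripper":0,"dx":0,"dy":0,"dz":0,"turn":0},{"gripper":0,"dx":0,"dy":0,"dz":-20,"turn":0},{"gripper":0,"dx":0,"dy":0,"dz":-20,"turn":0},{"gripper":0,"dx":0,"dy":0,"dz":0,"turn":0},{"gripper":0,"dx":0,"dy":0,"dz":0,"turn":0}]'
python3 -m pendant '[{"gripper":0,"dx":0,"dy":0,"dz":0,"turn":0},{"gripper":0,"dx":0,"dy":0,"dz":0,"turn":0},{"gripper":0,"dx":0,"dy":0,"dz":0,"turn":0},{"gripper":0,"dx":0,"dy":0,"dz":0,"turn":0}]'
python3 -m pendant '[{"gripper":0,"dx":0,"dy":0,"dz":13,"turn":0},{"gripper":0,"dx":0,"dy":0,"dz":11,"turn":0},{"gripper":0,"dx":0,"dy":0,"dz":11,"turn":0},{"gripper":0,"dx":0,"dy":0,"dz":5,"turn":0},{"gripper":0,"dx":0,"dy":0,"dz":0,"turn":0}]'
python3 -m pendant '[{"gripper":0,"dx":0,"dy":0,"dz":0,"turn":0},{"gripper":0,"dx":0,"dy":0,"dz":-20,"turn":0},{"gripper":0,"dx":0,"dy":0,"dz":-20,"turn":0},{"gripper":0,"dx":0,"dy":0,"dz":0,"turn":0},{"gripper":0,"dx":0,"dy":0,"dz":0,"turn":0}]'
python3 -m pendant '[{"gripper":0,"dx":0,"dy":0,"dz":0,"turn":0},{"gripper":0,"dx":0,"dy":0,"dz":0,"turn":0},{"gripper":0,"dx":0,"dy":0,"dz":0,"turn":0},{"gripper":0,"dx":0,"dy":0,"dz":0,"turn":0}]'
python3 - <<'E'
from h import *
a=optics.camera("wrist");look("wrist",["plunger_top","pin_tip","keeper_peg"],1)
c=a[100:260,230:430];cv2.imwrite("pics/w8.png",cv2.resize(c,None,fx=3.6,fy=3.6,interpolation=cv2.INTER_CUBIC)[:,:,::-1])
E
```

```text
t: 12.4
position: [535.6, -189.1, 84.0]
ee_rot: [[-0.918, -0.397, 0.004], [-0.397, 0.918, -0.002], [-0.003, -0.004, -1.0]]
force: [-4.0, 1.6, 24.1]
grip_width: 0.006
grasp_force: 12.0
t: 12.9
position: [533.4, -188.0, 119.3]
ee_rot: [[-0.918, -0.397, -0.001], [-0.397, 0.918, 0.001], [0.001, 0.001, -1.0]]
force: [-0.2, -0.1, 0.3]
grip_width: 0.005
grasp_force: 0.0
t: 13.3
position: [533.8, -188.2, 119.8]
ee_rot: [[-0.918, -0.397, -0.001], [-0.397, 0.918, 0.001], [0.001, 0.001, -1.0]]
force: [0.7, 0.8, 0.0]
grip_width: 0.007
grasp_force: 0.0
t: 13.8
position: [535.5, -189.1, 84.0]
ee_rot: [[-0.918, -0.397, 0.004], [-0.397, 0.918, -0.002], [-0.003, -0.004, -1.0]]
force: [-3.2, 1.8, 24.0]
grip_width: 0.005
grasp_force: 11.9
t: 14.3
position: [533.4, -188.1, 119.4]
ee_rot: [[-0.918, -0.397, -0.001], [-0.397, 0.918, 0.001], [0.001, 0.001, -1.0]]
force: [-0.9, -0.1, -1.1]
grip_width: 0.004
grasp_force: 0.0
t: 14.7
position: [533.8, -188.2, 119.8]
ee_rot: [[-0.918, -0.397, -0.001], [-0.397, 0.918, 0.001], [0.001, 0.001, -1.0]]
force: [-0.0, -0.4, 0.1]
grip_width: 0.008
grasp_force: 0.0
wrist plunger_top 0.81 [244. 282.] [ 535. -188.  108.]
wrist pin_tip 0.75 [142. 346.] [ 460. -165.   44.]
wrist keeper_peg 0.61 [ 96. 349.] [ 437. -190.  120.]
```

View pics/w8.png

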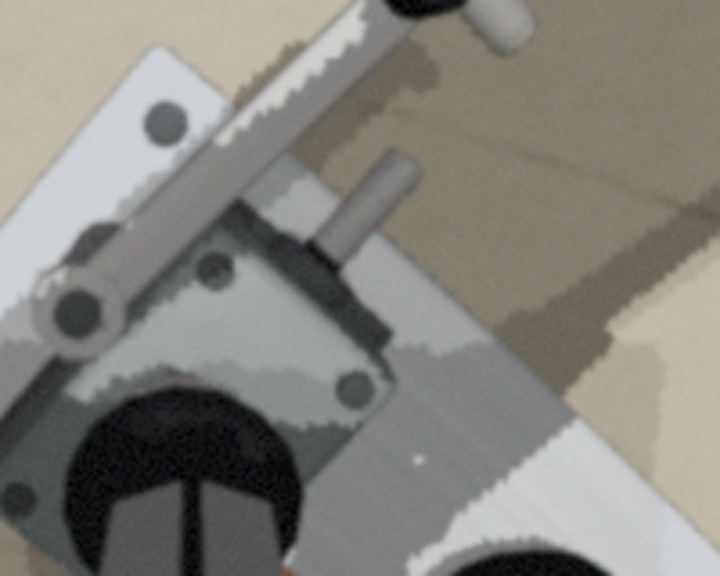

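Three full strokes done. The pin is long (tip (405,165), root (325,255)), with a hint of a dark band at the root. Two more strokes will make sure, and then I'll compare the tip positions.

```bash
python3 -m pendant '[{"gripper":0,"dx":0,"dy":0,"dz":13,"turn":0},{"gripper":0,"dx":0,"dy":0,"dz":11,"turn":0},{"gripper":0,"dx":0,"dy":0,"dz":11,"turn":0},{"gripper":0,"dx":0,"dy":0,"dz":5,"turn":0},{"gripper":0,"dx":0,"dy":0,"dz":0,"turn":0}]'
python3 -m pendant '[{"gripper":0,"dx":0,"dy":0,"dz":0,"turn":0},{"gripper":0,"dx":0,"dy":0,"dz":-20,"turn":0},{"gripper":0,"dx":0,"dy":0,"dz":-20,"turn":0},{"gripper":0,"dx":0,"dy":0,"dz":0,"turn":0},{"gripper":0,"dx":0,"dy":0,"dz":0,"turn":0}]'
python3 -m pendant '[{"gripper":0,"dx":0,"dy":0,"dz":0,"turn":0},{"gripper":0,"dx":0,"dy":0,"dz":0,"turn":0},{"gripper":0,"dx":0,"dy":0,"dz":0,"turn":0},{"gripper":0,"dx":0,"dy":0,"dz":0,"turn":0}]'
python3 - <<'E'
from h import *
a=optics.camera("wrist");look("wrist",["plunger_top","pin_tip","keeper_peg"],1)
c=a[100:260,230:430];cv2.imwrite("pics/w9.png",cv2.resize(c,None,fx=3.6,fy=3.6,interpolation=cv2.INTER_CUBIC)[:,:,::-1])
g=lambda i:cv2.cvtColor(i,cv2.COLOR_BGR2GRAY)
A=cv2.imread("pics/w8.png");B=cv2.imread("pics/w9.png")
d=cv2.GaussianBlur(cv2.absdiff(g(A),g(B)),(9,9),0)[100:300,280:460];print("max change round pin",d.max(),np.unravel_index(d.argmax(),d.shape))
E
python3 -m pendant '[{"gripper":0,"dx":0,"dy":0,"dz":13,"turn":0},{"gripper":0,"dx":0,"dy":0,"dz":11,"turn":0},{"gripper":0,"dx":0,"dy":0,"dz":11,"turn":0},{"gripper":0,"dx":0,"dy":0,"dz":5,"turn":0},{"gripper":0,"dx":0,"dy":0,"dz":0,"turn":0}]'
python3 -m pendant '[{"gripper":0,"dx":0,"dy":0,"dz":0,"turn":0},{"gripper":0,"dx":0,"dy":0,"dz":-20,"turn":0},{"gripper":0,"dx":0,"dy":0,"dz":-20,"turn":0},{"gripper":0,"dx":0,"dy":0,"dz":0,"turn":0},{"gripper":0,"dx":0,"dy":0,"dz":0,"turn":0}]'
python3 -m pendant '[{"gripper":0,"dx":0,"dy":0,"dz":0,"turn":0},{"gripper":0,"dx":0,"dy":0,"dz":0,"turn":0},{"gripper":0,"dx":0,"dy":0,"dz":0,"turn":0},{"gripper":0,"dx":0,"dy":0,"dz":0,"turn":0}]'
python3 - <<'E'
from h import *
a=optics.camera("wrist");look("wrist",["plunger_top","pin_tip","keeper_peg"],1)
c=a[100:260,230:430];cv2.imwrite("pics/w10.png",cv2.resize(c,None,fx=3.6,fy=3.6,interpolation=cv2.INTER_CUBIC)[:,:,::-1])
g=lambda i:cv2.cvtColor(i,cv2.COLOR_BGR2GRAY)
A=cv2.imread("pics/w9.png");B=cv2.imread("pics/w10.png")
d=cv2.GaussianBlur(cv2.absdiff(g(A),g(B)),(9,9),0)[100:300,280:460];print("max change round pin",d.max())
E
```

```text
t: 15.4
position: [535.6, -189.1, 84.1]
ee_rot: [[-0.918, -0.397, 0.005], [-0.397, 0.918, -0.002], [-0.003, -0.004, -1.0]]
force: [-2.5, 2.2, 24.3]
grip_width: 0.008
grasp_force: 11.8
t: 15.9
position: [533.5, -188.0, 119.4]
ee_rot: [[-0.918, -0.397, -0.001], [-0.397, 0.918, 0.001], [0.001, 0.001, -1.0]]
force: [0.0, 1.3, 0.1]
grip_width: 0.004
grasp_force: 0.0
t: 16.3
position: [533.8, -188.2, 119.8]
ee_rot: [[-0.918, -0.397, -0.001], [-0.397, 0.918, 0.001], [0.001, 0.001, -1.0]]
force: [0.4, 0.3, 0.1]
grip_width: 0.004
grasp_force: 0.0
wrist plunger_top 0.92 [245. 282.] [ 536. -188.  108.]
wrist pin_tip 0.78 [144. 346.] [ 461. -165.   44.]
wrist keeper_peg 0.65 [ 91. 350.] [ 434. -191.  120.]
max change round pin 8 (np.int64(162), np.int64(54))
t: 17.0
position: [535.6, -189.1, 84.0]
ee_rot: [[-0.918, -0.397, 0.004], [-0.397, 0.918, -0.002], [-0.003, -0.004, -1.0]]
force: [-3.5, 1.5, 24.1]
grip_width: 0.009
grasp_force: 11.8
t: 17.5
position: [533.5, -188.1, 119.4]
ee_rot: [[-0.918, -0.397, -0.001], [-0.397, 0.918, 0.001], [0.001, 0.001, -1.0]]
force: [-0.6, -0.0, 0.0]
grip_width: 0.008
grasp_force: 0.0
t: 17.9
position: [533.8, -188.2, 119.8]
ee_rot: [[-0.918, -0.397, -0.001], [-0.397, 0.918, 0.001], [0.001, 0.001, -1.0]]
force: [-0.5, -0.2, -0.1]
grip_width: 0.004
grasp_force: 0.0
wrist plunger_top 0.91 [244. 282.] [ 535. -188.  108.]
wrist pin_tip 0.74 [142. 343.] [ 461. -167.   44.]
wrist keeper_peg 0.6 [ 97. 350.] [ 437. -189.  120.]
max change round pin 7
```

View pics/w10.png

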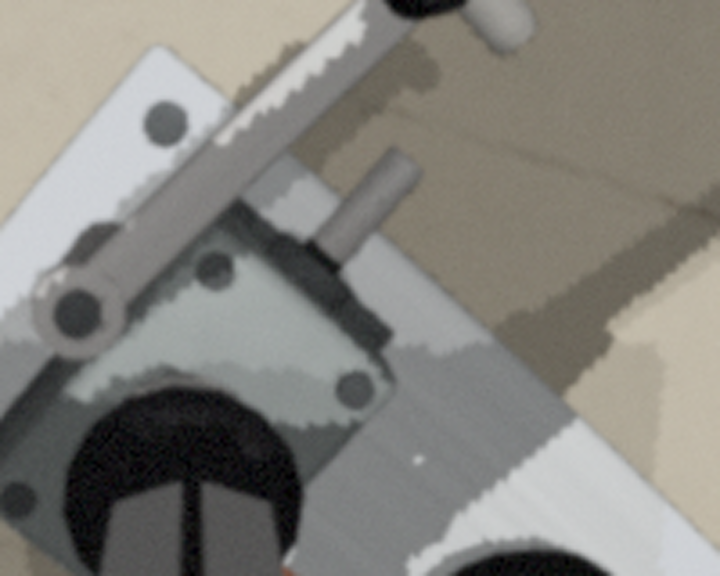

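The pin did not change over the last two full strokes: tip (405,165), dark root band showing at (322,255), about 30 mm out. It is therefore fully out, the keeper is out and the plunger is up. I'll rise clear and hand in.

```bash
python3 -m pendant '[{"gripper":0,"dx":0,"dy":0,"dz":-40,"turn":0},{"gripper":0,"dx":0,"dy":0,"dz":-40,"turn":0},{"gripper":0,"dx":0,"dy":0,"dz":0,"turn":0},{"gripper":0,"dx":0,"dy":0,"dz":0,"turn":0},{"gripper":0,"dx":0,"dy":0,"dz":0,"turn":0}]'
python3 -c "
from workcell import workorder;print(workorder.job_done())"
```

```text
t: 18.6
position: [533.2, -187.9, 199.3]
ee_rot: [[-0.918, -0.397, -0.002], [-0.397, 0.918, 0.001], [0.001, 0.002, -1.0]]
force: [0.1, -0.2, 0.2]
grip_width: 0.006
grasp_force: 0.0
the job is handed in; nothing more can be done
None
```

I handed the job in at about 18.6 s, though it returned no verdict: the keeper is out at about 1.5 rad, five full strokes brought the pin fully out (about 30 mm, unchanged over the last two), the plunger is up, and the arm is clear.

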